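Load the carry caddy and pick it up by its extended handle

TASK

Lower the lime gently into the empty deep well of the carry caddy and let go of it. Then squeeze the push button in the caddy's handle, pull the handle up to its second stop (all the way out), and lift the caddy level by the handle a few centimetres clear of the worktop. Finish while holding it there still, with the lime and the garlic in their wells; leave the other things alone.

Things in the scene. Friction and masses are not known exactly. Their poses are not given: they have to be found in the camera images.
- caddy: white carry caddy, loose, 0.6 kg, 170 (x) x 276 (y) mm; walls and floor 5 mm, rim 85 mm above its underside. A spine 30 mm thick, 100 mm high, along its x axis parts it into two open wells, each 160 x 118 mm inside. The -y well (robot's right) is empty, the +y well holds the garlic. A telescoping handle rises from the spine. Origin: centre of the underside, z up
- well (a point): centre of the floor of the empty well (caddy frame 0, -74, 5 mm); moves with the caddy, same axes
- grip (a point): centre of the handle's black crossbar, 130 mm long (caddy x), 26 wide, 26 high, on two legs; handle in: 138 mm above the caddy's underside, 25 mm free below the bar. A grey push button, 44 mm long, 17 high, sits mid-length in the bar's +y face, 7 mm proud (33 mm over both); fingers pinching across the bar here press it. Moves with the handle
- button (a joint): travel of the push button into the bar: 0 released, 0.005 m fully pressed; spring 1 N at first, 6 N fully pressed. Pressed beyond about 0.0035 m it frees the handle; it springs out when let go
- handle (a joint): how far the handle is pulled up along the caddy's z: 0 in and locked (the start), 0.05 m first stop, 0.10 m second stop, end of travel. Button out: it locks at each stop. Button pressed: it passes the first stop, slides with 2 to 3 N and stays where left; the caddy's weight (about 6 N) keeps the caddy standing meanwhile
- lime_center (a point): centre of the lime, a small green nearly round fruit, 55 x 47 x 48 mm, about 0.06 kg, lying on the worktop to the left of the caddy, its centre 24 mm above the worktop
- garlic: garlic bulb, 53 mm, loose, in the +y well of the caddy; stays there. Origin at its underside
- lemon: bystander: yellow lemon, oblong, 83 x 58 x 58 mm, larger than the lime, lying loose to the left as well, at least 10 cm from the lime centre to centre. Origin at its underside
- spice_jar: bystander: upright jar, 46 mm across and 106 mm high, loose, beyond the caddy. Origin at its underside
- potato: bystander: brown potato, 79 mm long, loose, beyond the caddy. Origin at its underside

How it is judged (in metres and radians):
On the way, in this order (a step that is already met when the one before it is completed fails the run):
1. the lime lies in the empty well, let go and at rest, the caddy standing on the worktop with its handle still in (x of lime_center in the frame of well between -0.075 and 0.075 m and y of lime_center in the frame of well between -0.055 and 0.055 m and z of lime_center in the frame of well below 0.035 m and contact force between the fingers and lime below 0.1 N and value of joint handle below 0.01 m and height (world z) of caddy below 0.008 m and linear speed of lime below 0.1 m/s), for 0.2 s.
2. the handle is pulled out to its second stop (value of joint handle above 0.093 m), for 0.1 s.
At the end, for the whole second after the job is handed in: Still held by the handle's crossbar (TCP within 45 mm of its centre): handle out over 93 of its 100 mm, the caddy hanging 15 to 120 mm above the worktop, nearly still (under 40 mm/s), tilted under 0.2 rad, the lime lying in the -y well, the garlic in the +y well (value of joint handle above 0.093 m and distance between the grasp point and grip below 0.045 m and contact force between the fingers and caddy above 3 N and height (world z) of caddy between 0.015 and 0.12 m and angle between caddy's own z axis and vertical below 0.2 rad and linear speed of caddy below 0.04 m/s and x of lime_center in the frame of well between -0.075 and 0.075 m and y of lime_center in the frame of well between -0.055 and 0.055 m and z of lime_center in the frame of well below 0.035 m and y of garlic in the frame of caddy between 0.01 and 0.138 m and z of garlic in the frame of caddy below 0.07 m); the arm keeps its last pose, push and grip.
It fails at once if the lime is dropped into the caddy instead of being lowered (faster than 0.65 m/s below the rim) (horizontal distance between lime_center and well below 0.08 m and z of lime_center in the frame of well below 0.09 m and linear speed of lime above 0.65 m/s).
It fails at once if the lime is pressed or knocked hard against the caddy (over 20 N) (contact force between lime and caddy above 20 N).
It fails at once if a bystander is disturbed (moved over 40 mm) (distance of any of lemon, spice_jar, potato from where it was at the start of the episode above 0.04 m).
It also fails if it takes over 56 s, if anything falls off the work surface, if the arm or the gripper's body presses on something with over 40 N, if the wrist force passes 120 N, or if a joint passes its speed limit or range.

ROBOT

A 6-joint arm with a two-finger parallel gripper is mounted at the origin on a cart in front of the work surface, level with it; the furniture and walls round the work are solid. World frame = base frame: x ahead of the robot, y to its left, z up, the work surface at z = 0. Lengths are in m, angles in degrees, forces in N, time in s.
With the tool pointing down it reaches from about 0.4 to 0.825 m from the base axis. Payload 7 kg.
Tool frame: the origin (TCP) lies between the finger pads, 19 mm behind the fingertips; this is the grasp point; z points along the fingers, y is the line along which they close (so a half turn about z gives the same grasp; the last joint's range is limited). The gripper opens to 88 mm and grips with 3 to 60 N. Pads are 19 mm wide; open, the fingers measure 130 mm over their backs; the gripper's body (78 mm by 193 mm) begins 47 mm behind the grasp point.
Start: joints at [-55.628, 20.546, 0.682, 0, -70.136, -16.507], TCP at [0.207, -0.642, 0.245] pointing down, gripper open.
Joint ranges: [-176.03, 176.03], [-82.01, 121.73], [-58.28, 71.71], [-173.87, 95.51], [-174.79, -0.11], [-173.66, 173.66]. Speed limits (degrees/s): [136.94, 136.94, 172.46, 180, 180, 180].

INTERFACE

Orientations are given as [roll, pitch, yaw] about the fixed x, y, z axes, in that order (R = Rz(yaw) Ry(pitch) Rx(roll)).
In Python, from plant import ctrl gives the robot as it stands. The module is installed in compiled form; this text tells all that it offers.
- The arm moves only by the tool send_rows, never from a script. Its argument "plan" is a list that holds one entry, the list of rows, each a list of 6 numbers: the shift along the tool's x, y, z in cm, then the turn, a rotation vector about the tool's x, y, z in degrees. A call has 1 to 8 rows; each row is the pose to reach, as a shift and turn from the pose commanded when the call began, along the tool's axes at that moment; what a row does not reach only later rows make up. A row lasts 1/12 s, in which the tool goes at most 41.7 mm and 7.16 degrees, less where a joint would pass 70% of its speed; a pose out of reach is approached as far as the arm can. A call with a gripper value outside its range is refused whole. "fingers" is the opening, from 0 (shut) to 1 (fully open), set as the call begins (left out, the last holds). The fingers move at their own pace and stop on an object; the grip force is fixed at half the most. Time passes only in rows, so rows that repeat a pose let the fingers close. It gives the time, the measured TCP pose, the force, the opening and the grip force at its end, in the units of the state.
- ctrl.get_obs(): the state, without advancing time (a new reading comes with each control period).
- ctrl.snapshot(name): name is "scene" or "top"; returns a dict with "img" (480x640x3 uint8, red, green, blue), "K" (3x3 intrinsics, pixels), "pose" (4x4, takes a point from camera to world coordinates). Camera axes: x right, y down, z forward; pixel columns grow to the right and rows downward; lengths in m; the calibration is good to about 2 mm. A picture is of the moment at which its call begins. There is no depth.
- ctrl.close_job(): hands the job in; it is judged then, once.
The state is a dict: "clock": time; "joint_pos": joint angles; "qvel": joint speeds; "tau": joint torques, N m; "tool_pos": TCP position; "orientation": TCP orientation; "force": force on the tool from outside, world axes, zero at the start; "moment": the same for the moment, N m; "opening": finger opening in m; "gripper_force": force on a finger pad.
Only numpy, scipy, OpenCV 4.12 (cv2) and the standard library are available. Lean on these libraries where they do the work, as an engineer would, in place of code of your own. Each camera call takes 0.05 s, during which the arm holds its last target. There are 200 camera calls.

## Working session

There is one attempt and no reset: what is moved stays moved. The work goes in short steps, Python scripts to look and compute and a tool call to move; the robot and the scene stay as the last step left them, time stands still between calls to the robot, and variables do not carry over. Pictures are saved under pics/ and viewed, at most 10 in all, crops included, and the job is handed in when it is done.

Besides the shell and the picture viewer there is one more tool, called as a command line: name --argument value ..., lists and objects as JSON in quotes. send_rows: Moves the arm, as the interface text tells. Its arguments: {"type":"object","properties":{"plan":{"type":"array","items":{"type":"array","items":{"type":"array","items":{"type":"number"}}}},"fingers":{"type":"number"}},"required":["plan"]}

```bash
mkdir -p pics
python3 - <<'E'
from plant import ctrl
import cv2,numpy as np,pickle
o=ctrl.get_obs();print(o)
for n in("scene","top"):
    s=ctrl.snapshot(n);cv2.imwrite(f"pics/{n}0.png",s["img"][:,:,::-1]);pickle.dump(s,open(n+"0.pkl","wb"));print(n,s["K"].round(1).tolist(),s["pose"].round(3).tolist())
E
```

```text
{'clock': 0.0, 'joint_pos': array([-5.56256100e+01,  2.05911683e+01,  6.33952689e-01, -2.10356164e-02,
       -7.01381176e+01, -1.65078455e+01]), 'qvel': array([ 0.14129063, -0.07218768, -0.07922017,  0.07717725,  0.07882122,
        0.03368233]), 'tau': array([ 1.33079542e-03, -5.82723355e+01,  2.93060428e+01,  6.99736252e+00,
        6.99873941e-03, -1.46209027e-04]), 'tool_pos': array([ 0.20693363, -0.64199984,  0.24442418]), 'orientation': array([ 1.79902977e+02, -8.13154453e-03, -1.62140612e+02]), 'force': array([0.25559461, 0.48446147, 0.52566126]), 'moment': array([-0.04057265,  0.00695239, -0.03522976]), 'gripper_force': 0.0, 'opening': 0.08743387360445948}
scene [[536.5, 0.0, 309.2], [0.0, 536.5, 227.7], [0.0, 0.0, 1.0]] [[-0.789, -0.361, 0.497, 0.002], [-0.614, 0.479, -0.627, 0.828], [-0.012, -0.8, -0.6, 0.847], [0.0, 0.0, 0.0, 1.0]]
top [[565.7, 0.0, 317.8], [0.0, 565.7, 246.7], [0.0, 0.0, 1.0]] [[-0.026, -0.98, 0.199, 0.399], [-1.0, 0.027, 0.004, 0.086], [-0.009, -0.199, -0.98, 1.189], [0.0, 0.0, 0.0, 1.0]]
```

View pics/top0.png

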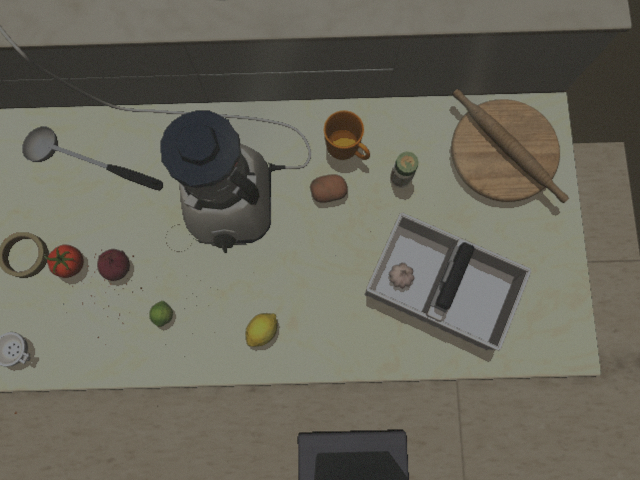

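View pics/scene0.png

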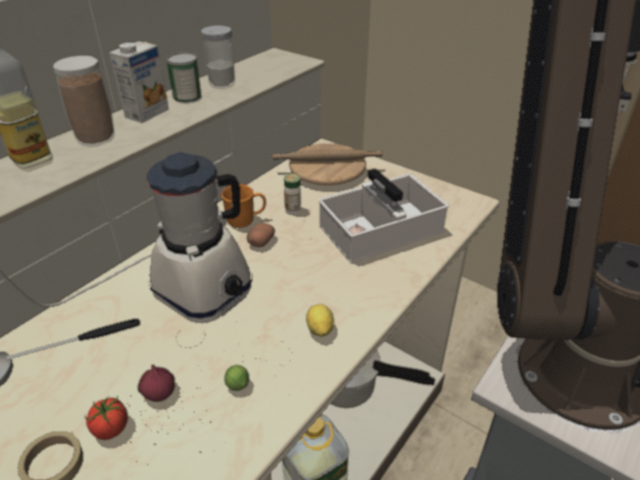

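The top view shows the lime at (161,313), the lemon at (262,330), and the caddy rim corners near (402,217), (527,268), (497,348) and (368,293). The bar runs from (465,245) to (445,308). In the scene view the lime is at (237,377) and the bar at about (385,185).

```bash
cat > h.py <<'E'
import cv2,numpy as np,pickle
from scipy.spatial.transform import Rotation as R
def ray(s,uv):
    d=s["pose"][:3,:3]@np.linalg.solve(s["K"],[*uv,1.]); return s["pose"][:3,3],d/np.linalg.norm(d)
def plane(s,uv,z):
    o,d=ray(s,uv); return o+d*(z-o[2])/d[2]
def tri(s1,a,s2,b):
    o1,d1=ray(s1,a);o2,d2=ray(s2,b);t=np.linalg.lstsq(np.c_[d1,-d2],o2-o1,rcond=None)[0]
    p,q=o1+d1*t[0],o2+d2*t[1];return (p+q)/2,np.linalg.norm(p-q)
def blob(s,lo,hi,roi):
    m=cv2.inRange(cv2.cvtColor(s["img"],cv2.COLOR_RGB2HSV),np.array(lo),np.array(hi));k=np.zeros_like(m);x0,y0,x1,y1=roi;k[y0:y1,x0:x1]=m[y0:y1,x0:x1]
    c=max(cv2.findContours(k,cv2.RETR_EXTERNAL,cv2.CHAIN_APPROX_NONE)[0],key=cv2.contourArea);return c
def loc(o,p,rpy=None):
    "shift in cm (tool axes) from current pose to p"
    r=R.from_euler("xyz",o["orientation"],degrees=True);out=(r.inv().apply(np.array(p)-o["tool_pos"])*100).round(2)
    return out if rpy is None else (out,(r.inv()*R.from_euler("xyz",rpy,degrees=True)).as_rotvec(degrees=True).round(1))
E
python3 - <<'E'
from h import *
T=pickle.load(open("top0.pkl","rb"));S=pickle.load(open("scene0.pkl","rb"))
def cen(c): m=cv2.moments(c);return m["m10"]/m["m00"],m["m01"]/m["m00"]
a=blob(T,(30,80,20),(75,255,255),(140,290,185,340));b=blob(S,(30,80,20),(75,255,255),(215,355,260,400))
print("lime",cen(a),cen(b),cv2.contourArea(a),tri(T,cen(a),S,cen(b)),plane(T,cen(a),.024),plane(S,cen(b),.024))
e=cv2.fitEllipse(a);print("ell",e,cv2.fitEllipse(b))
a=blob(T,(20,120,60),(32,255,255),(235,300,290,360));b=blob(S,(20,120,60),(32,255,255),(300,295,340,345));print("lemon",tri(T,cen(a),S,cen(b)))
a=blob(T,(0,0,0),(180,255,50),(425,230,485,318));print("bar area",cv2.contourArea(a))
bx=cv2.boxPoints(cv2.minAreaRect(a));print(bx.round(1).tolist());print([plane(T,p,.151).round(4).tolist() for p in bx])
b=blob(S,(0,0,0),(180,255,50),(355,160,415,205));print("tri bar",tri(T,cen(a),S,cen(b)))
for uv in((402,217),(527,267),(497,348),(367,293)):print(plane(T,uv,.085).round(4))
w=np.hstack([cv2.resize(T["img"][200:360,350:540],None,fx=3,fy=3,interpolation=3)]);cv2.imwrite("pics/crop.png",w[:,:,::-1])
E
```

```text
lime (159.6176024279211, 313.1917046029337) (236.20240963855423, 377.4329317269076) 329.5 (array([0.50489157, 0.41882627, 0.02582717]), np.float64(0.000358883386120779)) [0.5052069  0.41945783 0.024     ] [0.50584034 0.4178383  0.024     ]
ell ((159.68772888183594, 313.2618408203125), (18.930707931518555, 22.911691665649414), 21.334331512451172) ((236.18690490722656, 377.4425354003906), (22.348005294799805, 23.763872146606445), 2.2782411575317383)
lemon (array([0.46693183, 0.21127194, 0.02948662]), np.float64(7.093922694640255e-05))
bar area 894.0
[[433.3999938964844, 304.5], [460.3999938964844, 241.10000610351562], [474.8999938964844, 247.1999969482422], [447.8999938964844, 310.70001220703125]]
[[0.4962, -0.1188, 0.151], [0.6134, -0.1771, 0.151], [0.6009, -0.2031, 0.151], [0.4843, -0.1444, 0.151]]
tri bar (array([ 0.54784157, -0.16710402,  0.13287611]), np.float64(0.00514074232425432))
[ 0.6796 -0.0804  0.085 ]
[ 0.5712 -0.3206  0.085 ]
[ 0.416  -0.2478  0.085 ]
[ 0.5283 -0.0036  0.085 ]
```

View pics/crop.png

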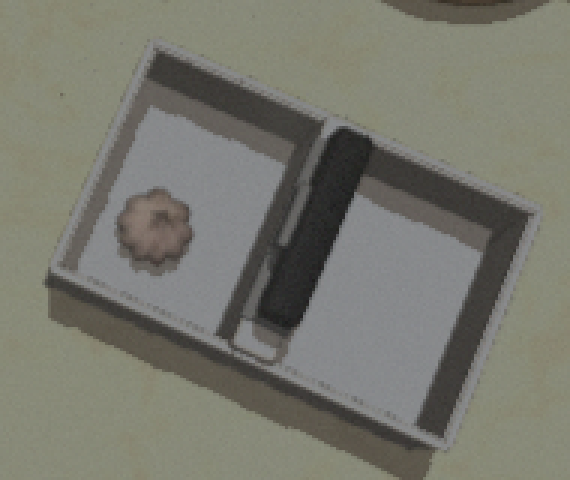

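send_rows --plan '[[[-28.7,16.2,-1.5,0,0,-50],[-28.7,16.2,-1.5,0,0,-50],[-28.7,16.2,-1.5,0,0,-50],[-28.7,16.2,-1.5,0,0,-50],[-28.7,16.2,-1.5,0,0,-50],[-28.7,16.2,-1.5,0,0,-50],[-28.7,16.2,-1.5,0,0,-50],[-28.7,16.2,-1.5,0,0,-50]]]' --fingers 1

```text
clock: 0.77
tool_pos: [0.4316, -0.3982, 0.2604]
orientation: [180.0, 0.0, -111.7]
force: [0.9, -1.3, -0.8]
opening: 0.0873
gripper_force: 0.0
```

send_rows --plan '[[[-31.2,3,0,0,0,-45],[-31.2,3,0,0,0,-45],[-31.2,3,0,0,0,-45],[-31.2,3,0,0,0,-45],[-31.2,3,0,0,0,-45],[-31.2,3,0,0,0,-45],[-31.2,3,0,0,0,-45],[-31.2,3,0,0,0,-45]]]'

```text
clock: 1.43
tool_pos: [0.5209, -0.0964, 0.2603]
orientation: [-180.0, 0.0, -66.9]
force: [0.5, -0.8, 0.1]
opening: 0.0877
gripper_force: 0.0
```

send_rows --plan '[[[-29.2,-8,0,0,0,-46],[-29.2,-8,0,0,0,-46],[-29.2,-8,0,0,0,-46],[-29.2,-8,0,0,0,-46],[-29.2,-8,0,0,0,-46],[-29.2,-8,0,0,0,-46],[-29.2,-8,0,0,0,-46],[-29.2,-8,0,0,0,-46]]]'

```text
clock: 2.1
tool_pos: [0.4798, 0.2047, 0.2601]
orientation: [-180.0, 0.0, -20.8]
force: [-0.7, -0.0, -0.1]
opening: 0.0874
gripper_force: 0.0
```

send_rows --plan '[[[-5.6,-21.3,0,0,0,0],[-5.6,-21.3,0,0,0,0],[-5.6,-21.3,0,0,0,0],[-5.6,-21.3,0,0,0,0],[-5.6,-21.3,0,0,0,0],[-5.6,-21.3,0,0,0,0],[-5.6,-21.3,0,0,0,0],[-5.6,-21.3,0,0,0,0]]]'

```text
clock: 2.77
tool_pos: [0.5047, 0.4195, 0.259]
orientation: [179.9, 0.0, -21.1]
force: [-0.6, 0.9, -0.3]
opening: 0.0877
gripper_force: 0.0
```

Run:
```python
from h import *
from plant import ctrl
o=ctrl.get_obs();print(o["tool_pos"],o["orientation"],o["joint_pos"].round(1))
print(loc(o,[.505,.419,.035],[180,0,-21]))
T=pickle.load(open("top0.pkl","rb"))
c=np.array([plane(T,(350+u/3-.3,200+v/3-.3),.085) for u,v in((155,44),(540,209),(444,444),(51,270))]);print(c.round(4),c.mean(0))
print([np.linalg.norm(c[i]-c[(i+1)%4]).round(3) for i in range(4)])
d=c[0]+c[3]-c[1]-c[2];e=c[0]+c[1]-c[2]-c[3];print(np.degrees(np.arctan2(d[1],d[0]))-90,np.degrees(np.arctan2(e[1],e[0])))
```

```text
[0.5047375  0.41953604 0.25901607] [ 1.79878487e+02  3.69237004e-02 -2.10938024e+01] [ 56.7  18.4  -0.6  -0.  -71.1  12.2]
(array([ 6.00e-02, -1.00e-02,  2.24e+01]), array([ 0.1,  0. , -0.1]))
[[ 0.6851 -0.0795  0.085 ]
 [ 0.5664 -0.3254  0.085 ]
 [ 0.4165 -0.2492  0.085 ]
 [ 0.5348 -0.0033  0.085 ]] [ 0.55070561 -0.16434992  0.085     ]
[np.float64(0.273), np.float64(0.168), np.float64(0.273), np.float64(0.168)]
-25.726893412624534 -26.921850042630048
```

send_rows --plan '[[[0,0,4,0,0,0],[0,0,8,0,0,0],[0,0,12,0,0,0],[0,0,16,0,0,0],[0,0,19,0,0,0],[0,0,21,0,0,0],[0,0,22.3,0,0,0],[0,0,22.3,0,0,0]]]'

```text
clock: 3.43
tool_pos: [0.5039, 0.416, 0.0343]
orientation: [179.7, 0.1, -21.2]
force: [0.1, -0.9, -0.6]
opening: 0.0876
gripper_force: 0.0
```

send_rows --plan '[[[0,0,0,0,0,0],[0,0,0,0,0,0],[0,0,0,0,0,0],[0,0,0,0,0,0],[0,0,0,0,0,0],[0,0,0,0,0,0],[0,0,0,0,0,0],[0,0,0,0,0,0]]]' --fingers 0

```text
clock: 4.1
tool_pos: [0.5051, 0.4191, 0.0378]
orientation: [-180.0, -0.0, -21.1]
force: [-1.2, -1.1, 4.1]
opening: 0.045
gripper_force: 30.0
```

send_rows --plan '[[[0,0,-1,0,0,0],[0,0,-3,0,0,0],[0,0,-6,0,0,0],[0,0,-10,0,0,0],[0,0,-14,0,0,0],[0,0,-18,0,0,0],[0,0,-21,0,0,0],[0,0,-22,0,0,0]]]'

```text
clock: 4.77
tool_pos: [0.5066, 0.4203, 0.2645]
orientation: [-179.5, -0.2, -21.1]
force: [1.1, 0.8, 0.6]
opening: 0.0444
gripper_force: 30.0
```

Run:
```python
from h import *
from plant import ctrl
o=ctrl.get_obs();print(o["tool_pos"],o["orientation"],o["opening"],o["gripper_force"],o["force"])
q=dict(o)
Y=-26.3;c=np.array([.550,-.162]);a=np.radians(Y);w=c+np.array([np.sin(a)*.078,-np.cos(a)*.078]);print("target",w)
for p,y in(([.47,.2,.26],-52),([.52,-.06,.26],-84),([w[0],w[1],.26],Y-90)):
    print(loc(q,p,[180,0,y]));q["tool_pos"]=np.array(p);q["orientation"]=[180,0,y]
T=ctrl.snapshot("top");cv2.imwrite("pics/t1.png",T["img"][200:440,40:360,::-1])
```

```text
[0.50657292 0.42032737 0.26454119] [-179.53164584   -0.19655011  -21.10185398] 0.044369950999242694 29.999918070388958 [1.07525221 0.7670992  0.57292905]
target [ 0.51544045 -0.23192594]
(array([ 4.52, 21.88,  0.29]), array([-0.5, -0.1, 30.9]))
(array([23.57, 12.07,  0.  ]), array([ 0., -0., 32.]))
(array([17.05,  2.25,  0.  ]), array([-0. , -0. , 32.3]))
```

View pics/t1.png

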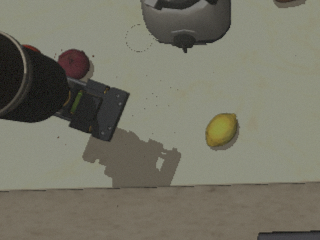

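The lime is off the table. It is hidden under the gripper at about (95,110) in the crop, the opening holds at 44 mm, and the lemon at (222,131) has not moved.

send_rows --plan '[[[0.5,2.2,0,0,0,3],[1.2,5.5,0,0,0,8],[1.9,9,0,0,0,13],[2.6,12.5,0,0,0,18],[3.3,16,0,0,0,23],[4,19.5,0,0,0,28],[4.5,21.9,0,0,0,31],[4.5,21.9,0,0,0,31]]]'

```text
clock: 5.48
tool_pos: [0.4664, 0.1946, 0.2574]
orientation: [179.9, 0.0, -52.5]
force: [0.0, -0.3, -1.5]
opening: 0.0444
gripper_force: 30.0
```

send_rows --plan '[[[2.5,1.3,0,0,0,3],[6,3,0,0,0,8],[9.5,4.9,0,0,0,13],[13,6.7,0,0,0,18],[16.5,8.5,0,0,0,23],[20,10.3,0,0,0,28],[23.6,12.1,0,0,0,32],[23.6,12.1,0,0,0,32]]]'

```text
clock: 6.15
tool_pos: [0.5175, -0.0672, 0.2567]
orientation: [179.9, -0.1, -84.6]
force: [0.2, 1.6, -0.2]
opening: 0.0446
gripper_force: 30.0
```

send_rows --plan '[[[2,0.3,0,0,0,4],[5,0.7,0,0,0,10],[8,1.1,0,0,0,16],[11,1.5,0,0,0,22],[14,1.9,0,0,0,28],[16.2,2.2,0,0,0,32.3],[17,2.3,0,0,0,32.3],[17,2.3,0,0,0,32.3]]]'

```text
clock: 6.82
tool_pos: [0.5114, -0.2348, 0.2566]
orientation: [179.9, -0.0, -116.5]
force: [0.7, -0.5, -0.2]
opening: 0.0443
gripper_force: 30.0
```

Run:
```python
from h import *
from plant import ctrl
o=ctrl.get_obs();print(o["tool_pos"],o["orientation"],o["opening"],o["joint_pos"].round(1))
print(loc(o,[.5154,-.2319,.046],[180,0,-116.3]))
T=ctrl.snapshot("top");S=ctrl.snapshot("scene");cv2.imwrite("pics/t2.png",np.hstack([T["img"][140:420,290:610],S["img"][80:360,260:560]])[:,:,::-1])
```

```text
[ 0.51144586 -0.23481474  0.25658509] [ 1.79919677e+02 -2.74744117e-02 -1.16492637e+02] 0.0443040732244624 [ -4.7   9.6 -12.7  -0.  -67.8 -21.8]
(array([-0.45, -0.25, 21.06]), array([ 0.1, -0. , -0.2]))
```

View pics/t2.png

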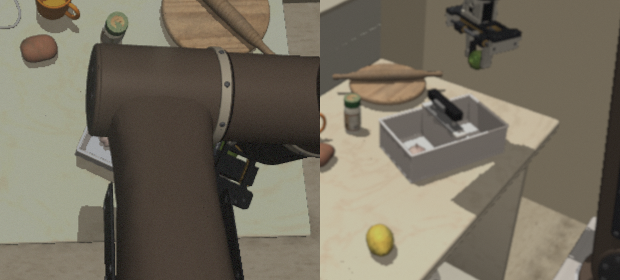

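The lime is in the fingers at (477,60), above and to the right of the caddy, which has not moved. Next I lower it into the well.

send_rows --plan '[[[-0.4,-0.2,1,0,0,0],[-0.4,-0.2,3,0,0,0],[-0.4,-0.2,5,0,0,0],[-0.4,-0.2,7,0,0,0],[-0.4,-0.2,9,0,0,0],[-0.4,-0.2,10.5,0,0,0],[-0.4,-0.2,11,0,0,0],[-0.4,-0.2,11,0,0,0]]]'

```text
clock: 7.58
tool_pos: [0.5148, -0.2295, 0.1457]
orientation: [179.8, -0.0, -116.3]
force: [-0.3, -0.1, -1.0]
opening: 0.0445
gripper_force: 30.0
```

Run:
```python
from h import *
from plant import ctrl
o=ctrl.get_obs();print(o["tool_pos"],o["orientation"],loc(o,[.5154,-.2319,.047],[180,0,-116.3]))
```

```text
[ 0.51484455 -0.22950816  0.1456671 ] [ 1.79832193e+02 -4.99950856e-02 -1.16333732e+02] (array([ 0.18, -0.18,  9.87]), array([ 0.2, -0. , -0. ]))
```

send_rows --plan '[[[0.1,-0.1,1,0,0,0],[0.2,-0.1,2.5,0,0,0],[0.2,-0.1,4,0,0,0],[0.2,-0.1,5.5,0,0,0],[0.2,-0.1,7,0,0,0],[0.2,-0.1,8,0,0,0],[0.2,-0.1,8.6,0,0,0],[0.2,-0.1,8.8,0,0,0]]]'

```text
clock: 8.25
tool_pos: [0.5154, -0.2329, 0.0587]
orientation: [180.0, -0.0, -116.4]
force: [0.9, 0.3, -1.3]
opening: 0.0444
gripper_force: 30.0
```

send_rows --plan '[[[0,0,0.2,0,0,0],[0,0,0.4,0,0,0],[0,0,0.6,0,0,0],[0,0,0.8,0,0,0],[0,0,0.9,0,0,0],[0,0,0.9,0,0,0],[0,0,0.9,0,0,0],[0,0,0.9,0,0,0]]]'

```text
clock: 8.92
tool_pos: [0.5156, -0.233, 0.0505]
orientation: [-180.0, 0.0, -116.4]
force: [0.2, 1.1, -0.0]
opening: 0.0446
gripper_force: 30.0
```

send_rows --plan '[[[0,0,0.2,0,0,0],[0,0,0.3,0,0,0],[0,0,0.4,0,0,0],[0,0,0.4,0,0,0],[0,0,0.4,0,0,0]]]'

```text
clock: 9.33
tool_pos: [0.5154, -0.233, 0.0462]
orientation: [180.0, -0.0, -116.4]
force: [0.1, 0.6, -0.2]
opening: 0.0446
gripper_force: 30.0
```

send_rows --plan '[[[0,0,0,0,0,0],[0,0,0,0,0,0],[0,0,0,0,0,0],[0,0,0,0,0,0],[0,0,0,0,0,0],[0,0,0,0,0,0],[0,0,0,0,0,0],[0,0,0,0,0,0]]]' --fingers 0.75

```text
clock: 10.0
tool_pos: [0.5155, -0.233, 0.0464]
orientation: [-180.0, 0.0, -116.4]
force: [-0.1, -0.7, 0.6]
opening: 0.0657
gripper_force: 0.0
```

send_rows --plan '[[[0,0,-1,0,0,0],[0,0,-3,0,0,0],[0,0,-6,0,0,0],[0,0,-9,0,0,0],[0,0,-13,0,0,0],[0,0,-17,0,0,0],[0,0,-20,0,0,0],[0,0,-20,0,0,0]]]'

```text
clock: 10.67
tool_pos: [0.5184, -0.2341, 0.2549]
orientation: [-179.3, 0.1, -116.4]
force: [2.1, -0.4, 0.6]
opening: 0.066
gripper_force: 0.0
```

Run:
```python
from h import *
from plant import ctrl
o=ctrl.get_obs();print(o["tool_pos"],o["orientation"])
S=ctrl.snapshot("scene");S0=pickle.load(open("scene0.pkl","rb"))
for s in(S0,S):
    b=blob(s,(0,0,0),(180,255,50),(355,160,415,205));print(cv2.minAreaRect(b),cv2.contourArea(b))
cv2.imwrite("pics/s3.png",cv2.resize(np.hstack([S0["img"][150:270,300:460],S["img"][150:270,300:460]]),None,fx=2.5,fy=2.5,interpolation=3)[:,:,::-1])
print(loc(o,[.5495,-.160,.25],[180,0,-26.3]))
```

```text
[ 0.5183538  -0.23406311  0.25490519] [-1.79326551e+02  1.21469010e-01 -1.16375633e+02]
((385.0, 184.49998474121094), (41.719295501708984, 12.020814895629883), 45.0) 319.5
((385.0, 184.49998474121094), (41.719295501708984, 12.020814895629883), 45.0) 330.0
(array([-8.02,  0.51,  0.5 ]), array([ -0.6,  -0.4, -90.1]))
```

View pics/s3.png

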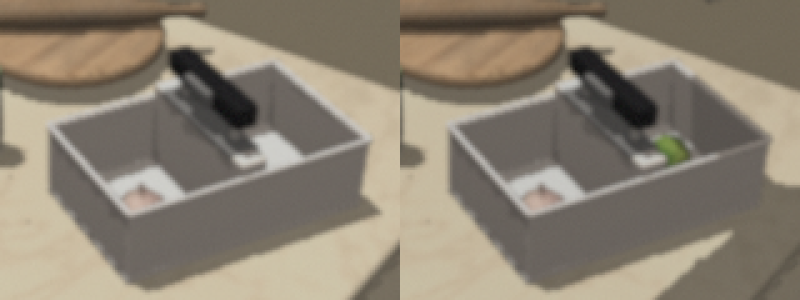

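The lime lies in the empty well (green at (675,148) in the right panel) and the caddy and bar are unchanged.

send_rows --plan '[[[-1,0,0.4,0,0,-7],[-2,0.1,0.4,0,0,-14],[-3,0.2,0.4,0,0,-21],[-4,0.3,0.4,0,0,-28],[-5,0.4,0.4,0,0,-35],[-6.5,0.4,0.4,0,0,-42],[-7.7,0.5,0.4,0,0,-49],[-7.7,0.5,0.4,0,0,-55]]]'

```text
clock: 11.38
tool_pos: [0.5454, -0.1603, 0.2419]
orientation: [180.0, 0.0, -61.0]
force: [0.6, 0.6, 0.2]
opening: 0.0654
gripper_force: 0.0
```

send_rows --plan '[[[0,0,0,0,0,-7],[0,0,0,0,0,-14],[0,0,0,0,0,-21],[0,0,0,0,0,-28],[0,0,0,0,0,-33],[0,0,0,0,0,-35],[0,0,0,0,0,-35],[0,0,0,0,0,-35]]]' --fingers 0.8

```text
clock: 12.05
tool_pos: [0.5449, -0.1618, 0.2421]
orientation: [180.0, 0.0, -26.5]
force: [-1.2, -0.1, -0.4]
opening: 0.0703
gripper_force: 0.0
```

Run:
```python
from h import *
from plant import ctrl
o=ctrl.get_obs();print(o["tool_pos"],o["orientation"],o["joint_pos"].round(1))
S=ctrl.snapshot("scene")
print(loc(o,[.5495,-.1605,.140],[180,0,-26.3]))
b=blob(S,(30,80,20),(75,255,255),(395,190,430,225));p=plane(S,b[:,0].mean(0),.031)[:2];a=np.radians(-26.3);d=p-[.55,-.162];print("lime in caddy",np.array([[np.cos(a),np.sin(a)],[-np.sin(a),np.cos(a)]])@d,cv2.contourArea(b))
```

```text
[ 0.54491268 -0.16175619  0.24206979] [ 1.79985846e+02  4.77048083e-02 -2.65265018e+01] [  3.2  10.7 -13.3  -0.  -66.   60.3]
(array([ 0.36, -0.32, 10.21]), array([ 0. ,  0. , -0.2]))
lime in caddy [ 0.00651852 -0.08971827] 81.0
```

send_rows --plan '[[[0.4,-0.3,1,0,0,0],[0.4,-0.3,2.5,0,0,0],[0.4,-0.3,4,0,0,0],[0.4,-0.3,5.5,0,0,0],[0.4,-0.3,7,0,0,0],[0.4,-0.3,8.5,0,0,0],[0.4,-0.3,9.6,0,0,0],[0.4,-0.3,10.2,0,0,0]]]'

```text
clock: 12.77
tool_pos: [0.5494, -0.1608, 0.1382]
orientation: [179.9, 0.1, -26.5]
force: [0.2, 0.9, -0.2]
opening: 0.07
gripper_force: 0.0
```

send_rows --plan '[[[0,0,0,0,0,0],[0,0,0,0,0,0],[0,0,0,0,0,0]]]'

```text
clock: 13.02
tool_pos: [0.5508, -0.1609, 0.1411]
orientation: [-180.0, -0.1, -26.4]
force: [0.2, 0.4, 0.8]
opening: 0.07
gripper_force: 0.0
```

send_rows --plan '[[[0,0,0,0,0,0],[0,0,0,0,0,0],[0,0,0,0,0,0],[0,0,0,0,0,0],[0,0,0,0,0,0],[0,0,0,0,0,0],[0,0,0,0,0,0],[0,0,0,0,0,0]]]' --fingers 0

```text
clock: 13.68
tool_pos: [0.5499, -0.1614, 0.1405]
orientation: [179.9, 0.0, -26.4]
force: [-2.0, -2.9, 2.1]
opening: 0.0258
gripper_force: 30.0
```

send_rows --plan '[[[0,0,-0.2,0,0,0],[0,0,-0.5,0,0,0],[0,0,-0.8,0,0,0],[0,0,-1.2,0,0,0],[0,0,-1.6,0,0,0],[0,0,-2,0,0,0],[0,0,-2,0,0,0]]]'

```text
clock: 14.27
tool_pos: [0.5502, -0.1609, 0.1614]
orientation: [-180.0, -0.0, -26.4]
force: [-3.6, -1.4, 1.1]
opening: 0.0256
gripper_force: 30.0
```

Run:
```python
from h import *
from plant import ctrl
o=ctrl.get_obs();print(o["force"],o["moment"])
S=ctrl.snapshot("scene")
cv2.imwrite("pics/s4.png",cv2.resize(S["img"][130:270,300:460],None,fx=3,fy=3,interpolation=3)[:,:,::-1])
```

```text
[-3.56145487 -1.43183008  1.10192661] [-0.52105084  1.1274483   0.08484076]
```

View pics/s4.png

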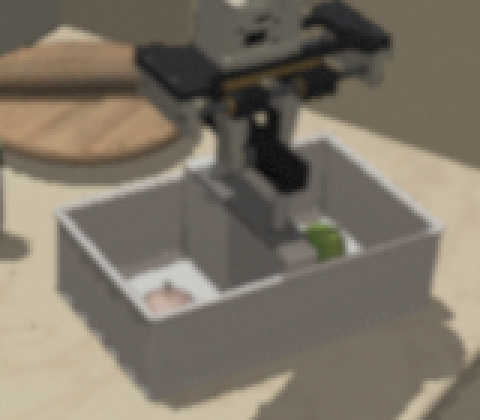

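The caddy is still standing (bottom corner at about (353,263), unchanged), and the bar has risen, so the button is pressed and the handle slides. I keep pulling.

send_rows --plan '[[[0,0,-0.3,0,0,0],[0,0,-0.8,0,0,0],[0,0,-1.4,0,0,0],[0,0,-2,0,0,0],[0,0,-2.6,0,0,0],[0,0,-3.2,0,0,0],[0,0,-3.8,0,0,0],[0,0,-4,0,0,0]]]'

```text
clock: 14.98
tool_pos: [0.5504, -0.1609, 0.2016]
orientation: [-180.0, -0.0, -26.4]
force: [-1.8, -1.2, -3.4]
opening: 0.0256
gripper_force: 30.0
```

send_rows --plan '[[[0,0,-0.4,0,0,0],[0,0,-0.9,0,0,0],[0,0,-1.4,0,0,0],[0,0,-1.9,0,0,0],[0,0,-2.4,0,0,0],[0,0,-2.9,0,0,0],[0,0,-3.3,0,0,0],[0,0,-3.5,0,0,0]]]'

```text
clock: 15.65
tool_pos: [0.5504, -0.1608, 0.2361]
orientation: [-180.0, -0.0, -26.4]
force: [-0.6, 0.2, -2.4]
opening: 0.026
gripper_force: 30.0
```

send_rows --plan '[[[0,0,-0.1,0,0,0],[0,0,-0.2,0,0,0],[0,0,-0.3,0,0,0],[0,0,-0.4,0,0,0],[0,0,-0.5,0,0,0],[0,0,-0.6,0,0,0],[0,0,-0.6,0,0,0],[0,0,-0.6,0,0,0]]]'

```text
clock: 16.32
tool_pos: [0.5497, -0.1608, 0.2407]
orientation: [180.0, 0.1, -26.4]
force: [-0.9, -0.4, -6.8]
opening: 0.0259
gripper_force: 30.0
```

send_rows --plan '[[[0,0,-0.1,0,0,0],[0,0,-0.3,0,0,0],[0,0,-0.5,0,0,0],[0,0,-0.7,0,0,0],[0,0,-0.9,0,0,0],[0,0,-1.2,0,0,0],[0,0,-1.5,0,0,0],[0,0,-1.8,0,0,0]]]'

```text
clock: 16.98
tool_pos: [0.5503, -0.1609, 0.2597]
orientation: [-180.0, -0.0, -26.4]
force: [0.7, -0.2, -9.1]
opening: 0.0257
gripper_force: 30.0
```

send_rows --plan '[[[0,0,-0.4,0,0,0],[0,0,-0.8,0,0,0],[0,0,-1.2,0,0,0],[0,0,-1.6,0,0,0],[0,0,-2,0,0,0],[0,0,-2.3,0,0,0],[0,0,-2.5,0,0,0],[0,0,-2.6,0,0,0]]]'

```text
clock: 17.65
tool_pos: [0.5503, -0.1609, 0.2858]
orientation: [-180.0, -0.0, -26.4]
force: [0.2, -0.2, -9.8]
opening: 0.026
gripper_force: 30.0
```

send_rows --plan '[[[0,0,0,0,0,0],[0,0,0,0,0,0],[0,0,0,0,0,0],[0,0,0,0,0,0],[0,0,0,0,0,0],[0,0,0,0,0,0],[0,0,0,0,0,0],[0,0,0,0,0,0]]]'

```text
clock: 18.32
tool_pos: [0.5502, -0.1609, 0.2853]
orientation: [180.0, 0.0, -26.4]
force: [0.4, -1.4, -7.9]
opening: 0.026
gripper_force: 30.0
```

Run:
```python
from h import *
from plant import ctrl
o=ctrl.get_obs();print(o["tool_pos"],o["force"],o["moment"],o["gripper_force"])
S=ctrl.snapshot("scene");S0=pickle.load(open("scene0.pkl","rb"))
cv2.imwrite("pics/s5.png",cv2.resize(np.hstack([S0["img"][80:280,280:470],S["img"][80:280,280:470]]),None,fx=2,fy=2,interpolation=3)[:,:,::-1])
```

```text
[ 0.55022985 -0.1608937   0.28532563] [ 0.43052558 -1.3903939  -7.90609798] [-0.06786584  0.13351641 -0.01845511] 29.998594522476196
```

View pics/s5.png

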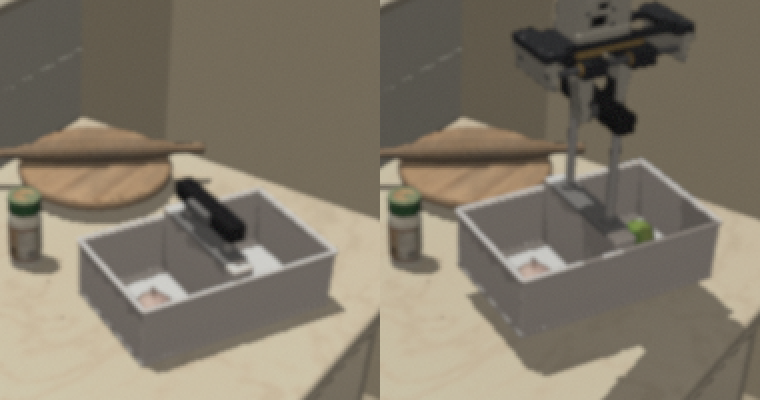

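The caddy hangs level with its rim about 15 px (about 45 mm) higher than before. The handle is fully out, the lime is at (640,230), the garlic at (533,268), and the jar has not moved.

```bash
python3 -c "
from plant import ctrl
print(ctrl.close_job())"
```

```text
the job is handed in; nothing more can be done
None
```

I handed the job in with the lime and the garlic in their wells, the handle fully out, and the caddy held still and level about 45 mm above the worktop; no verdict came back.

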